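Level the spring-balanced feed shelf with a spirit level and its foot

ROBOT

A 7-joint arm with a two-finger parallel gripper is mounted at the origin on a cart in front of the work surface, level with it; the furniture and walls round the work are solid. World frame = base frame: x ahead of the robot, y to its left, z up, the work surface at z = 0. Lengths are in m, angles in rad, forces in N, time in s.
With the tool pointing down it reaches from about 0.35 to 0.775 m from the base axis. Payload 3.1 kg.
Tool frame: the origin (TCP) lies midway between the tips of the shut fingers; the grasp point (between the pads) lies manip.grip_point_offset behind it (manip.grip_point_offset is the distance from the TCP to the grasp point, in m); y points along the fingers, x is the direction in which the jaws open and shut, and the axes are right-handed (so a half turn about y gives the same grasp; the last joint's range is limited). The gripper opens to 85 mm and grips with 20 to 120 N. Pads are 22 mm wide; open, the fingers measure 114 mm over their backs; the gripper's body (76 mm by 85 mm) begins 54 mm behind the grasp point. The pads swing forward as they close: fully open they stand 13 mm farther back than shut.
Start: joints at [-1.378, 0.311, 0.014, 1.512, -0.004, 1.319, -0.027], TCP at [0.128, 0.535, 0.231] pointing down, gripper open.
Joint ranges: [-2.7, 2.7], [-0.3, 1.91], [-1.27, 1.3], [0.12, 2.57], [-1.44, 4.58], [0.2, 2.03], [-3.05, 3.05]. Speed limits (rad/s): [2.79, 2.79, 3.14, 3.14, 3.14, 3.14, 3.14].

INTERFACE

Orientations are given as a rotation vector (axis times angle).
In Python, from workcell import manip gives the robot as it stands.
- The arm moves only by the tool play_rows, never from a script. Its argument "steps" is a list of rows, each a list of 4 numbers: the shift along the tool's x, y, z in cm, then the turn about the tool's y in degrees. A call has 1 to 8 rows; each row shifts and turns the commanded pose from where the row before left it, along the tool's axes as they then stand; what a row does not reach is not made up. A row lasts 1/10 s, in which the tool goes at most 50 mm and 8.59 degrees, less where a joint would pass 70% of its speed; a pose out of reach is approached as far as the arm can. A call with a gripper value outside its range is refused whole. "gripper" is the closure, from -1 (fully open) to 1 (shut), set as the call begins (left out, the last holds). The fingers move at their own pace and stop on an object; the grip force is fixed at half the most. Time passes only in rows, so rows that do not move let the fingers close. It gives the time, the measured TCP pose, the force and the opening at its end, in the units of the state.
- manip.read_state(): the state, without advancing time (a new reading comes with each control period).
- manip.read_camera(name): name is "scene" or "top" or "wrist"; returns the picture (480x640x3 uint8, red, green, blue); there is no depth.
- manip.camera_info(name): a dict with "K" (3x3 intrinsics, pixels), "k1" (the pictures are not rectified: a ray, as slopes to the right and down, at radius r is drawn at 1 + k1 r^2 times it, then the intrinsics apply), "R" (3x3) and "t" (3): a world point X has camera coordinates R X + t. Camera axes: x right, y down, z forward; pixel columns grow to the right and rows downward; lengths in m; the calibration is good to about 2 mm. A picture is of the moment at which its call begins: read the wrist's pose just before it. camera_info takes no time and is no camera call; for the wrist camera it gives the pose at the moment of the call.
- manip.hand_in(): hands the job in, once; it reports no verdict.
The state is a dict: "time_s": time; "joint_positions": joint angles; "qd": joint speeds; "effort": joint torques, N m; "tcp_pos": TCP position; "ee_rot": TCP orientation; "contact_force": force on the tool from outside, world axes, zero at the start; "wrist_torque": the same for the moment, N m; "width": opening from 0.0 (shut) to 1.0 (fully open).
Only numpy, scipy, OpenCV 4.12 (cv2) and the standard library are available. Lean on these libraries where they do the work, as an engineer would, in place of code of your own. Each camera call takes 0.05 s, during which the arm holds its last target.

TASK

Level the hinged feed shelf. Lay the spirit level lengthwise on the middle of its bare top; the balance spring holds the shelf up off its levelling foot, so press it down onto the foot through the level to read the bubble, and crank the foot's handwheel (it will need more than one full turn) until the bubble stands centred between the two lines while you press. Finish holding: keep pressing the level down, firmly but gently, touching neither the shelf nor the handwheel, and leave the other things on the bench where they are.

Things in the scene. Friction and masses are not known exactly. Their poses are not given: they have to be found in the camera images.
- level_center (a point): spirit level, a loose aluminium bar 150 long, 22 wide, 40 mm high (about 0.25 kg) with black end caps, standing on the bench. Point: its middle, 20 mm above its flat underside; x along its length, z up. The bubble tube lies in a 56 mm recess in the middle of its top; to either side the top is flat for 45 mm, centred 50 mm from the middle, good to press on. Grip it across its width.
- bubble (a joint): bubble's place along the tube in m, + towards the level's +x end, 0 = centred. The white bubble (12 mm long) creeps to the higher end of the level, 0.42 m per rad of tilt, stopping at +-0.018, and settles in about 1.5 s. The two black lines stand 8 mm either side of the middle: within 2 mm of 0 is between the lines.
- shelf: hinged feed shelf, a grey plate 282x110 mm on a dark stand; its top is 70 mm above the bench when level. Origin on the hinge pin, 14 mm below the top; x along the shelf to the foot and handwheel, z out of its top. A spring holds it 0.03 rad above level, off its foot; pressed through the level it sinks until the foot stands on its pad (3 to 5 N at its middle sink it; 10 to 15 N seat it surely).
- shelf_spot (a point): middle of the bare part of the shelf's top, on the surface, 105 mm from the hinge along the shelf; axes as the shelf's. The level goes here, lengthwise along x. Two catches 12 mm high stand at the shelf's edges, 85 mm from here towards the handwheel and 57 mm either side.
- screw: the levelling screw with its foot, upright through the shelf 245 mm from the hinge. Origin at the underside of the foot (26 mm across). It moves 4 mm a turn of the handwheel, through the shelf.
- foot_pad: the fixed steel packing disc, 32 mm across, 16 mm high, on the stand's base under the foot: the foot stands on its top. Origin at the centre of its underside.
- wheel_center (a point): centre of the handwheel (79 mm across) on the screw, at its top face, its axis upright. z up.
- wheel (a joint): turn of the handwheel in rad, growing clockwise seen from above; clockwise drives the foot down, so that the shelf pressed on its foot stands 4 mm a turn higher at the foot (245 mm from the hinge). It stays where it is left (0.04 N m of friction).
- crank_handle (a point): the handwheel's crank handle, an upright wooden grip 15 mm thick and 42 mm high on the rim, 34 mm from the wheel's axis; point half-way up it. It spins freely on its pin, so the gripper need not turn with the wheel. It sinks 4 mm a turn clockwise. The point stands 23 mm above wheel_center.
- coin_meter: the grey sheet-metal coin meter that stands between the level and the shelf, fixed, 240 mm high: a box from -70 to +157 mm along its x and 100 mm either side along its y from this origin (at bench height), with a slide and a handle sticking out 100 mm on its -x side. Pass over it or round it.
- tin_can: bystander: plain open tin can, 69 mm across, 95 mm tall; origin at the centre of its underside
- wrench: bystander: open-ended wrench lying flat, 201x39x9 mm; origin at the centre of its underside
- enamel_mug: bystander: white mug with a handle, 80x104x78 mm; origin at the centre of its underside

How it is judged:
On the way:
1. the level lies flat and lengthwise on the bare middle of the shelf (x of level_center in the frame of shelf_spot between -0.035 and 0.035 m and y of level_center in the frame of shelf_spot between -0.03 and 0.03 m and z of level_center in the frame of shelf_spot between 0.016 and 0.024 m and angle between the x axis of level_center and the x axis of shelf_spot, either way round below 0.15 rad and angle between the z axis of level_center and the z axis of shelf_spot, either way round below 0.02 rad), for 0.3 s.
At the end, for the whole second after the job is handed in: Level flat on the shelf, within 8 deg of lengthwise and 30 mm of the spot; fingers press it: it bears on the shelf with 5 to 35 N, the foot on its pad with over 1 N; bubble within 2 mm of centre, shelf within 0.008 rad of level; arm and fingers touch neither shelf nor wheel (all of step 1 and contact force between spirit_level and shelf between 5 and 35 N and contact force between screw and foot_pad above 1 N and contact force between the fingers and spirit_level above 2 N and contact force between each of the fingers, the arm and shelf below 0.5 N and value of joint bubble between -0.002 and 0.002 m and angle between shelf_spot's own z axis and vertical below 0.008 rad); the arm keeps its last pose, push and grip.
It fails at once if a bystander was shoved or knocked over (distance of any of tin_can, wrench, enamel_mug from where it was at the start of the episode above 0.03 m).
It fails at once if the level was rammed onto the shelf (contact force between spirit_level and shelf above 120 N).
It also fails if it takes over 72 s, if anything falls off the work surface, if the arm or the gripper's body presses on something with over 40 N, if the wrist force passes 120 N, or if a joint passes its speed limit or range.

## Working session

There is one attempt and no reset: what is moved stays moved. The work goes in short steps, Python scripts to look and compute and a tool call to move; the robot and the scene stay as the last step left them, time stands still between calls to the robot, and variables do not carry over. Pictures are saved under pics/ and viewed, and the job is handed in when it is done.

Besides the shell and the picture viewer there is one more tool, called after "Request:" by a JSON object that holds its "name" and its "arguments", one argument or row to a line. play_rows: Moves the arm, as the interface text tells. Its arguments: {"type":"object","properties":{"steps":{"type":"array","items":{"type":"array","items":{"type":"number"}}},"gripper":{"type":"number"}},"required":["steps"]}

```bash
ls; mkdir -p pics; python3 - <<'E'
from workcell import manip
import cv2
s=manip.read_state()
for k in s: print(k,s[k])
print(manip.grip_point_offset)
for n in ("scene","top","wrist"):
    i=manip.camera_info(n); print(n,i)
    cv2.imwrite(f"pics/{n}0.png",cv2.cvtColor(manip.read_camera(n),cv2.COLOR_RGB2BGR))
E
```

```text
pics
time_s 0.0
joint_positions [-1.37769853  0.31175633  0.01399751  1.51306531 -0.00438217  1.31918813
 -0.02720728]
qd [-0.00040703 -0.00027357  0.00140058 -0.00034375 -0.00085611  0.002117
 -0.00171013]
effort [-7.31460204e-05 -3.79917741e+01  1.45743387e-01 -2.30591011e+01
  1.19775519e-02  1.36897102e-02 -4.71232759e-07]
tcp_pos [0.12778321 0.53419939 0.23020093]
ee_rot [-1.31274526 -1.03329648  1.03630202]
contact_force [ 1.12391181 -0.10865123 -0.84136912]
wrist_torque [-0.01973784 -0.00547018 -0.0331197 ]
width 1.0001276859524593
0.0187
scene {'K': array([[541.94809375,   0.        , 321.18236527],
       [  0.        , 541.94809375, 241.52233903],
       [  0.        ,   0.        ,   1.        ]]), 'k1': -0.12556540476775171, 'R': array([[ 0.90665718,  0.4215498 ,  0.01638672],
       [ 0.22849998, -0.45805761, -0.85905238],
       [-0.3546273 ,  0.78261037, -0.51162534]]), 't': array([-0.41661239, -0.12866182,  1.47595529])}
top {'K': array([[618.90576535,   0.        , 317.29355401],
       [  0.        , 618.90576535, 245.01782678],
       [  0.        ,   0.        ,   1.        ]]), 'k1': -0.06653027922393734, 'R': array([[ 4.88548134e-05, -9.99950570e-01, -9.94260308e-03],
       [-9.84515977e-01,  1.69479129e-03, -1.75286678e-01],
       [ 1.75294864e-01,  9.79721518e-03, -9.84467229e-01]]), 't': array([-0.1658735 ,  0.54506522,  1.27859639])}
wrist {'K': array([[340.5407126 ,   0.        , 317.7113332 ],
       [  0.        , 340.5407126 , 240.58361102],
       [  0.        ,   0.        ,   1.        ]]), 'k1': -0.020254068196022948, 'R': array([[ 2.31042701e-01,  9.72943255e-01, -8.32577997e-04],
       [ 9.38893557e-01, -2.22732425e-01,  2.62429333e-01],
       [ 2.55143408e-01, -6.14140842e-02, -9.64950855e-01]]), 't': array([-0.54941997, -0.03501817,  0.37841831])}
```

View pics/scene0.png

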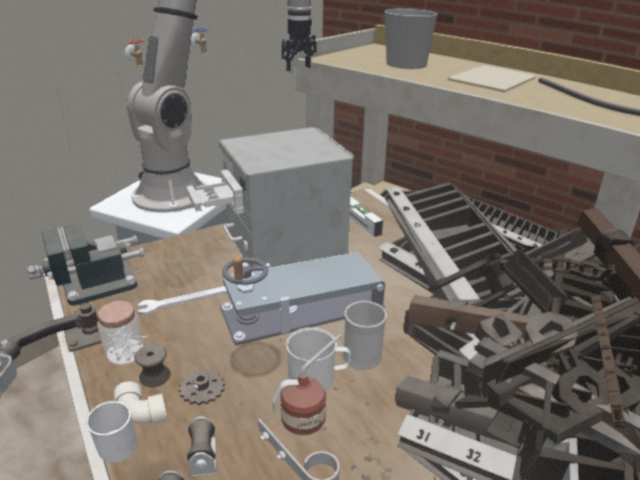

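View pics/top0.png

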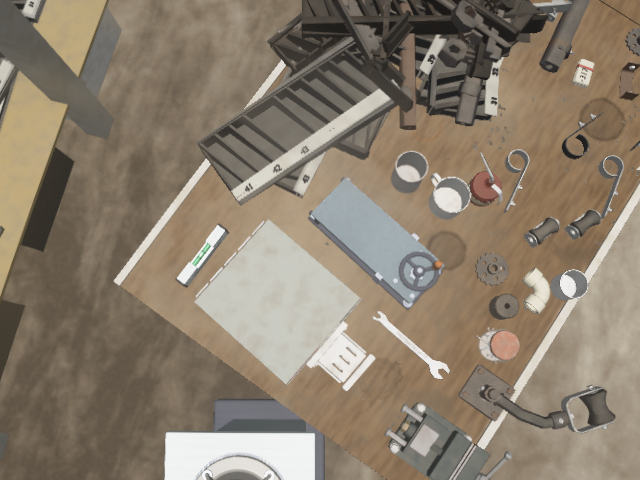

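View pics/wrist0.png

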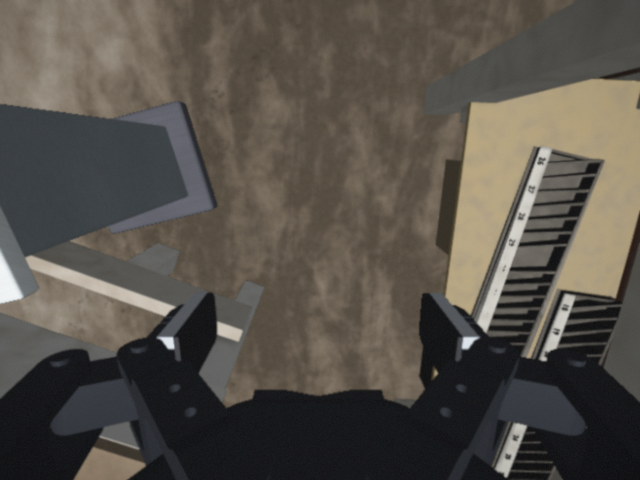

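```bash
python3 - <<'E'
import cv2
im=cv2.imread("pics/top0.png")
cv2.imwrite("pics/c1.png",cv2.resize(im[210:300,160:250],None,fx=6,fy=6,interpolation=cv2.INTER_CUBIC))
cv2.imwrite("pics/c2.png",cv2.resize(im[165:315,295:455],None,fx=5,fy=4,interpolation=cv2.INTER_CUBIC)) if 0 else cv2.imwrite("pics/c2.png",cv2.resize(im[170:315,300:455],None,fx=4,fy=4,interpolation=cv2.INTER_CUBIC))
E
```

```text
(no output)
```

View pics/c1.png

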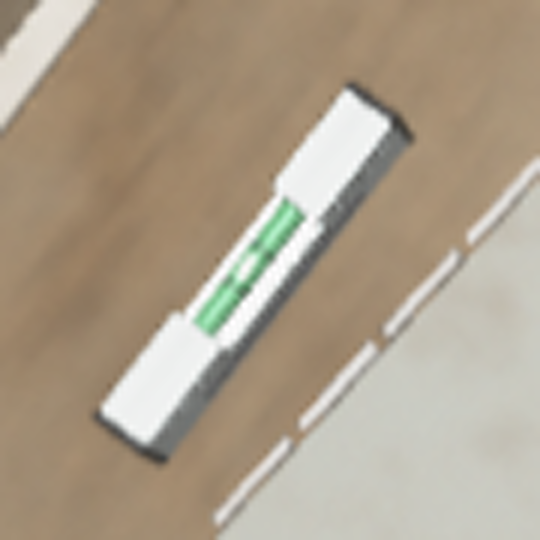

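View pics/c2.png

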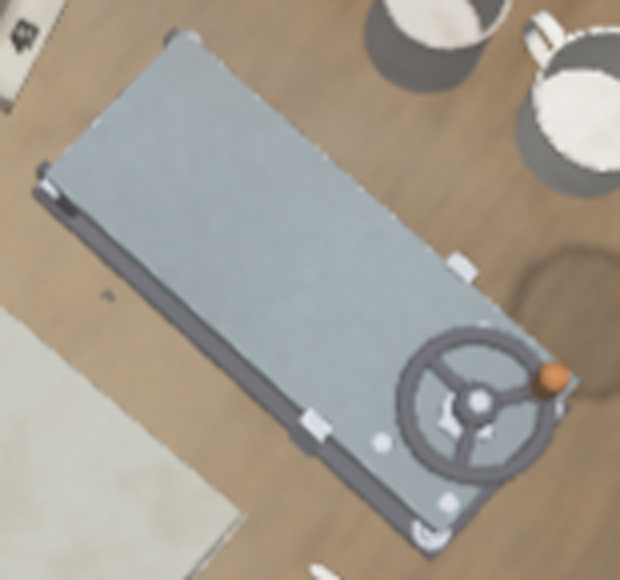

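```bash
cat > h.py <<'E'
import numpy as np, cv2, time
from workcell import manip
from scipy.spatial.transform import Rotation as Rn
def dist(i): return np.array([i['k1'],0,0,0,0.])
def ray(n,uv,i=None):
    i=i or manip.camera_info(n)
    p=cv2.undistortPoints(np.array([[uv]],float),i['K'],dist(i))[0,0]
    R,t=np.array(i['R']),np.array(i['t'])
    return -R.T@t, R.T@np.array([p[0],p[1],1.])
def plane(n,uv,z,i=None):
    c,d=ray(n,uv,i); return c+d*(z-c[2])/d[2]
def proj(n,X,i=None):
    i=i or manip.camera_info(n)
    return cv2.projectPoints(np.atleast_2d(X).astype(float),cv2.Rodrigues(np.array(i['R']))[0],np.array(i['t']),i['K'],dist(i))[0][:,0]
def tri(n1,uv1,n2,uv2):
    c1,d1=ray(n1,uv1); c2,d2=ray(n2,uv2)
    A=np.c_[d1,-d2]; s=np.linalg.lstsq(A,c2-c1,rcond=None)[0]
    p,q=c1+s[0]*d1,c2+s[1]*d2
    return (p+q)/2,np.linalg.norm(p-q)
def save(n,name):
    im=cv2.cvtColor(manip.read_camera(n),cv2.COLOR_RGB2BGR); cv2.imwrite(f"pics/{name}.png",im); return im
def tool():
    s=manip.read_state(); return np.array(s['tcp_pos']),Rn.from_rotvec(s['ee_rot']).as_matrix(),s
np.set_printoptions(precision=4,suppress=True)
E
python3 - <<'E'
from h import *
def c1(u,v): return (160+(u+.5)/6-.5,210+(v+.5)/6-.5)
def c2(u,v): return (300+(u+.5)/4-.5,170+(v+.5)/4-.5)
for p in [(350,85),(410,128),(160,458),(98,414),(250,266)]: print('lvl',plane('top',c1(*p),.04))
for p in [(45,178),(185,35)]: print('hinge',plane('top',c2(*p),.070))
for p in [(430,530),(577,382)]: print('far',plane('top',c2(*p),.078))
for p in [(480,402),(550,378)]: print('wheel',c2(*p),plane('top',c2(*p),.11))
for p in [(265,222),(195,298),(287,382),(360,298)]: print('meter',plane('top',p,.24))
for p in [(322,357),(352,328),(374,358),(343,388)]: print('slide',plane('top',p,.1))
for p,z in [((411,160),.095),((452,190),.078),((443,370),.009),((380,315),.009)]: print('by',plane('top',p,z))
p,R,s=tool(); print(p,R)
im=cv2.imread("pics/scene0.png")
cv2.imwrite("pics/s1.png",cv2.resize(im[225:345,200:400],None,fx=4,fy=4,interpolation=cv2.INTER_CUBIC))
E
```

```text
lvl [0.5936 0.0499 0.04  ]
lvl [0.5776 0.0277 0.04  ]
lvl [0.4578 0.1143 0.04  ]
lvl [0.4736 0.1372 0.04  ]
lvl [0.5272 0.0842 0.04  ]
hinge [ 0.6076 -0.1529  0.07  ]
hinge [ 0.6861 -0.2279  0.07  ]
far [ 0.4197 -0.3516  0.078 ]
far [ 0.4965 -0.4301  0.078 ]
wheel (419.625, 270.125) [ 0.4818 -0.3742  0.11  ]
wheel (437.125, 264.125) [ 0.494  -0.4102  0.11  ]
meter [ 0.5538 -0.072   0.24  ]
meter [0.4137 0.0528 0.24  ]
meter [ 0.2653 -0.1148  0.24  ]
meter [ 0.4137 -0.2451  0.24  ]
slide [ 0.3085 -0.1763  0.1   ]
slide [ 0.366  -0.2366  0.1   ]
slide [ 0.3064 -0.28    0.1   ]
slide [ 0.2478 -0.2178  0.1   ]
by [ 0.719  -0.3653  0.095 ]
by [ 0.6579 -0.4534  0.078 ]
by [ 0.2801 -0.4345  0.009 ]
by [ 0.3978 -0.3016  0.009 ]
[0.1278 0.5344 0.2305] [[ 0.2326 -0.0003 -0.9726]
 [ 0.9726 -0.0018  0.2326]
 [-0.0018 -1.     -0.0001]]
```

View pics/s1.png

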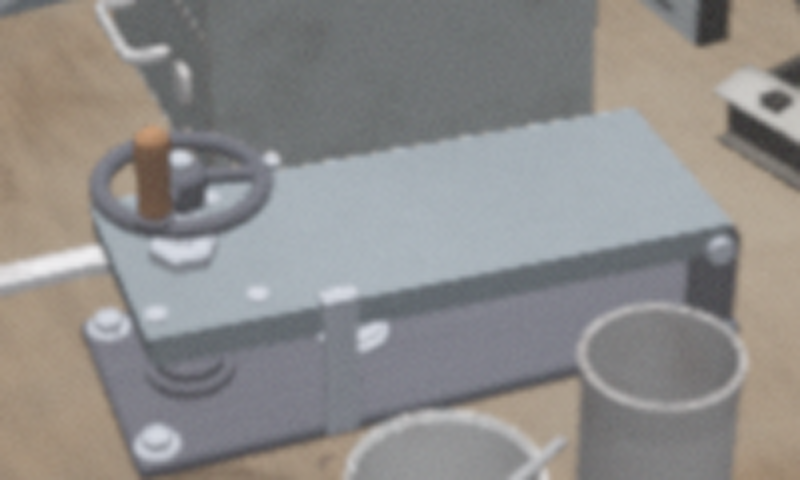

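```bash
cat >> h.py <<'E'
def plan(target,az=None,step=4.5,turn=8.5,fine=None):
    """rows from the measured pose; az = azimuth deg of tool x"""
    p,R,s=tool(); a=np.arctan2(R[1,0],R[0,0])
    d=0 if az is None else (np.degrees(-(np.radians(az)-a))+180)%360-180   # turn about tool y (down): + decreases azimuth
    t=np.array(target,float)
    n=int(max(np.ceil(np.linalg.norm(t-p)*100/step),np.ceil(abs(d)/turn),1)); rows=[]
    for k in range(n):
        m=n-k
        w=(t-p)/m*100
        x=np.array([np.cos(a),np.sin(a)]); z=np.array([-np.sin(a),np.cos(a)])
        r=[round(float(v),2) for v in (w[:2]@x,-w[2],w[:2]@z)]+[round(d/m,1)]
        rows.append(r)
        p=p+np.r_[(x*r[0]+z*r[2]),-r[1]]/100
        a-=np.radians(r[3]); d-=r[3]
    for i in range(0,n,8): print(rows[i:i+8])
    print('end',p,np.degrees(a),'t',s['time_s'])
E
python3 - <<'E'
from h import *
def c2(u,v): return (300+(u+.5)/4-.5,170+(v+.5)/4-.5)
def s1(u,v): return (200+(u+.5)/4-.5,225+(v+.5)/4-.5)
h=tri('top',c2(550,377),'scene',s1(152,132)); w=tri('top',c2(480,402),'scene',s1(181,157))
print('handle top',h,'hub top',w)
p,R,s=tool(); i=manip.camera_info('wrist'); c=-i['R'].T@i['t']; print('wrist cam in tool',R.T@(c-p), i['R']@R)
print('hinge corners proj check')
plan([.526,.082,.20],54)
E
```

```text
handle top (array([ 0.4873, -0.4003,  0.1617]), np.float64(0.001083471146478441)) hub top (array([ 0.4801, -0.3704,  0.1296]), np.float64(0.0025347961433698518))
wrist cam in tool [-0.     -0.1436  0.0664] [[ 1.     -0.0013  0.0016]
 [ 0.0012 -0.2624 -0.965 ]
 [ 0.0016  0.965  -0.2624]]
hinge corners proj check
[[-2.48, 0.22, -3.52, np.float64(1.6)], [-2.38, 0.22, -3.59, np.float64(1.6)], [-2.28, 0.22, -3.65, np.float64(1.6)], [-2.18, 0.22, -3.71, np.float64(1.6)], [-2.07, 0.22, -3.77, np.float64(1.6)], [-1.97, 0.22, -3.83, np.float64(1.6)], [-1.86, 0.22, -3.88, np.float64(1.6)], [-1.75, 0.22, -3.93, np.float64(1.6)]]
[[-1.64, 0.21, -3.98, np.float64(1.6)], [-1.53, 0.22, -4.03, np.float64(1.6)], [-1.42, 0.21, -4.06, np.float64(1.6)], [-1.3, 0.22, -4.1, np.float64(1.7)], [-1.18, 0.21, -4.14, np.float64(1.6)], [-1.06, 0.22, -4.18, np.float64(1.7)]]
end [0.526 0.082 0.2  ] 53.95106612001602 t 0.15
```

Request:
{"name": "play_rows", "arguments": {
  "steps": [
    [-2.5,0.2,-3.5,1.6],
    [-2.4,0.2,-3.6,1.6],
    [-2.3,0.2,-3.65,1.6],
    [-2.2,0.2,-3.7,1.6],
    [-2.1,0.2,-3.8,1.6],
    [-2.0,0.2,-3.8,1.6],
    [-1.9,0.2,-3.9,1.6],
    [-1.75,0.2,-3.9,1.6]
  ],
  "gripper": -1
}}

```text
time_s: 0.95
tcp_pos: [0.3553, 0.2732, 0.2151]
ee_rot: [-1.392, -0.865, 0.865]
contact_force: [1.0, -0.2, -0.3]
width: 1.0
```

Request:
{"name": "play_rows", "arguments": {
  "steps": [
    [-1.65,0.2,-4.0,1.6],
    [-1.5,0.2,-4.0,1.6],
    [-1.4,0.2,-4.05,1.6],
    [-1.3,0.2,-4.1,1.7],
    [-1.2,0.2,-4.1,1.6],
    [-1.05,0.2,-4.2,1.7],
    [0,0,0,0]
  ]
}}

```text
time_s: 1.65
tcp_pos: [0.528, 0.0734, 0.2029]
ee_rot: [-1.453, -0.725, 0.727]
contact_force: [-0.9, -1.0, 0.1]
width: 1.0
```

```bash
python3 - <<'E'
from h import *
im=save('wrist','w1'); p,R,s=tool(); print(p,R,s['contact_force'],s['time_s'])
i=manip.camera_info('wrist')
print(proj('wrist',[[.526,.082,.04]],i))
plan([.526,.082,.013],54)
E
```

```text
[0.5262 0.0773 0.2028] [[ 0.5944 -0.0002 -0.8042]
 [ 0.8042 -0.0028  0.5944]
 [-0.0023 -1.     -0.0015]] [-0.2355  0.7387 -0.0667] 1.7
[[321.7143 219.5678]]
[[0.07, 3.8, 0.06, np.float64(-0.1)], [0.07, 3.79, 0.06, np.float64(-0.1)], [0.08, 3.8, 0.06, np.float64(-0.1)], [0.07, 3.79, 0.06, np.float64(-0.1)], [0.08, 3.8, 0.06, np.float64(-0.1)]]
end [0.526 0.082 0.013] 54.0316291094368 t 1.7
```

View pics/w1.png

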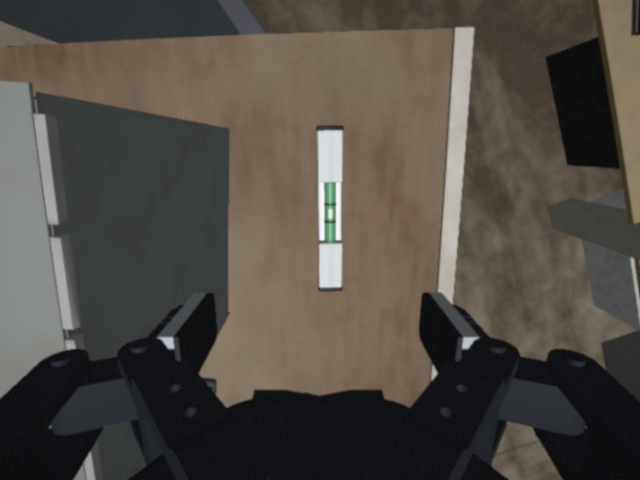

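```bash
python3 - <<'E'
from h import *
a=plane('wrist',(330,128),.04);b=plane('wrist',(330.5,288.5),.04);c=plane('wrist',(330.5,213),.04)
print(a,b,(a+b)/2,c,np.linalg.norm(a-b),np.degrees(np.arctan2(*(a-b)[1::-1])))
t=(a+b)/2*.5+c*.5
p,R,s=tool();print(p,np.degrees(np.arctan2(R[1,0],R[0,0])))
plan([t[0],t[1],.014],54)
E
```

```text
[0.4656 0.135  0.04  ] [0.586  0.0486 0.04  ] [0.5258 0.0918 0.04  ] [0.5258 0.0921 0.04  ] 0.1481725377450712 144.34437725067608
[0.5262 0.0773 0.2028] 53.5316291094368
[[0.23, 3.78, 0.18, np.float64(-0.1)], [0.23, 3.77, 0.18, np.float64(-0.1)], [0.23, 3.78, 0.18, np.float64(-0.1)], [0.23, 3.77, 0.18, np.float64(-0.1)], [0.24, 3.78, 0.18, np.float64(-0.1)]]
end [0.5258 0.092  0.014 ] 54.0316291094368 t 1.7
```

```bash
python3 - <<'E'
from h import *
i=manip.camera_info('wrist');im=save('wrist','w2'); p,R,s=tool(); print(p,s['qd'])
import cv2
g=im[100:310,290:370].astype(int)
m=(g.min(2)>190).astype('uint8'); ys,xs=np.nonzero(m); print(ys.min()+100,ys.max()+100,xs.min()+290,xs.max()+290)
for y in (150,270): 
    xx=np.nonzero(m[y-100])[0]+290; print(y,xx.min(),xx.max())
a=plane('wrist',(330,ys.min()+99),.04,i);b=plane('wrist',(330.5,ys.max()+101),.04,i);print((a+b)/2,np.linalg.norm(a-b))
E
```

```text
[0.5251 0.0801 0.2027] [-0.0365 -0.0187 -0.048   0.0174 -0.0125  0.0054 -0.0012]
137 291 316 339
150 316 338
270 317 338
[0.53   0.0888 0.04  ] 0.1452650867572284
```

Request:
{"name": "play_rows", "arguments": {
  "steps": [
    [0.3,3,0.1,0],
    [0.2,3,0,0],
    [0,3,0,0],
    [0,0,0,0],
    [0,0,0,0],
    [0,0,0,0]
  ]
}}

```text
time_s: 2.35
tcp_pos: [0.5284, 0.0869, 0.1152]
ee_rot: [-1.443, -0.738, 0.733]
contact_force: [0.4, 0.1, 0.8]
width: 1.0
```

```bash
python3 - <<'E'
from h import *
p,R,s=tool(); print(p,s['qd'])
i=manip.camera_info('wrist');im=save('wrist','w3'); p,R,s=tool(); print(p,np.degrees(np.arctan2(R[1,0],R[0,0])))
print(proj('wrist',[[.5257,.082,.04],[.5257,.087,.04]],i))
E
```

```text
[0.5284 0.0869 0.1152] [ 0.005  -0.0062  0.0073 -0.0072 -0.0021 -0.0024  0.0026]
[0.5286 0.0867 0.1153] 54.00184712667991
[[308.5935 251.4916]
 [314.6162 247.297 ]]
```

View pics/w3.png

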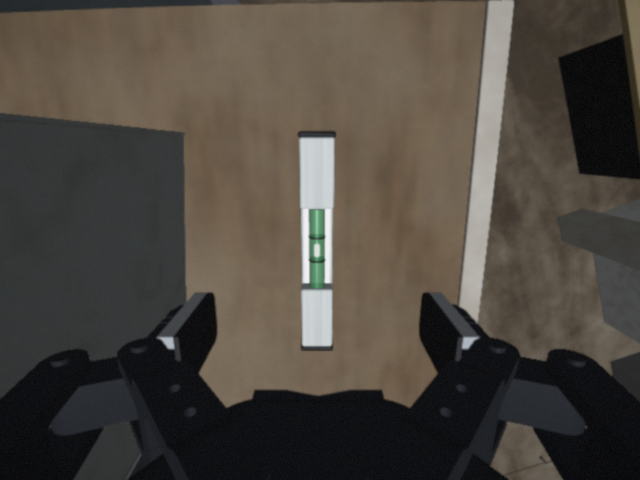

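```bash
python3 - <<'E'
from h import *
a=plane('wrist',(317,132.5),.04);b=plane('wrist',(317,347),.04);c=plane('wrist',(317,248.5),.04)
print(a,b,(a+b)/2,c,np.linalg.norm(a-b),np.degrees(np.arctan2(*(a-b)[1::-1])))
t=(a+b)/2*.5+c*.5
plan([t[0],t[1],.014],54.1,step=3.5)
E
```

```text
[0.4674 0.1312 0.04  ] [0.5884 0.0435 0.04  ] [0.5279 0.0873 0.04  ] [0.5276 0.0876 0.04  ] 0.14934168158655928 144.0551578958212
[[0.0, 3.38, 0.04, np.float64(-0.0)], [0.0, 3.38, 0.04, np.float64(-0.0)], [0.01, 3.37, 0.03, np.float64(-0.1)]]
end [0.5278 0.0875 0.014 ] 54.10184712667991 t 2.4
```

Request:
{"name": "play_rows", "arguments": {
  "steps": [
    [0,3.4,0,0],
    [0,3.4,0,0],
    [0,3.4,0.1,0],
    [0,0,0,0]
  ]
}}

```text
time_s: 2.8
tcp_pos: [0.523, 0.0867, 0.0086]
ee_rot: [-1.44, -0.729, 0.74]
contact_force: [-0.3, -0.1, -0.4]
width: 0.996
```

Request:
{"name": "play_rows", "arguments": {
  "steps": [
    [0,0,0,0],
    [0,0,0,0],
    [0,0,0,0],
    [0,0,0,0],
    [0,0,0,0],
    [0,0,0,0]
  ],
  "gripper": 1
}}

```text
time_s: 3.4
tcp_pos: [0.5278, 0.087, 0.0129]
ee_rot: [-1.443, -0.737, 0.732]
contact_force: [-0.6, 0.5, 6.0]
width: 0.238
```

Request:
{"name": "play_rows", "arguments": {
  "steps": [
    [0,0,0,0],
    [0,-1,0,0],
    [0,-3,0,0],
    [0,-4,0,0],
    [0,-4.5,0,0],
    [0,-4.5,0,0],
    [0,-4.5,0,0],
    [0,-4.5,0,0]
  ]
}}

```text
time_s: 4.2
tcp_pos: [0.5251, 0.0862, 0.2728]
ee_rot: [-1.443, -0.733, 0.735]
contact_force: [1.2, 0.1, -2.4]
width: 0.237
```

```bash
python3 - <<'E'
from h import *
im=save('wrist','w4'); p,R,s=tool(); print(p,s['contact_force'],s['width'],s['time_s'])
E
```

```text
[0.5297 0.0866 0.2814] [ 2.2276 -0.2872  3.3587] 0.23815196715905762 4.25
```

View pics/w4.png

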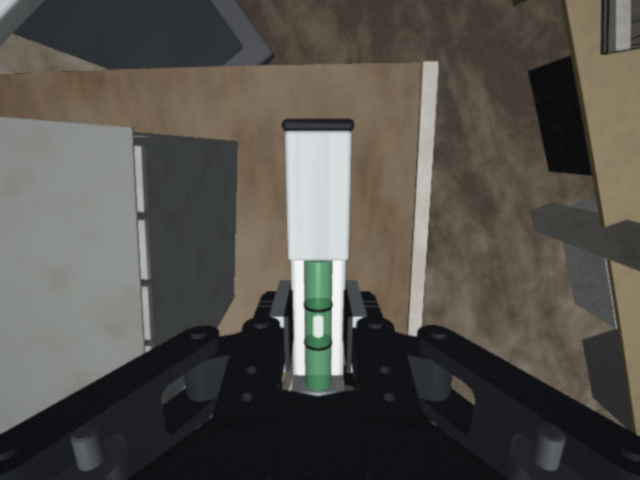

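```bash
python3 - <<'E'
from h import *
plan([.576,-.268,.30],-43.5,turn=8)
E
```

```text
[[-2.0, -0.14, -1.89, np.float64(7.5)], [-1.73, -0.14, -2.14, np.float64(7.5)], [-1.44, -0.14, -2.35, np.float64(7.5)], [-1.12, -0.14, -2.51, np.float64(7.5)], [-0.78, -0.14, -2.64, np.float64(7.5)], [-0.43, -0.15, -2.72, np.float64(7.5)], [-0.07, -0.14, -2.75, np.float64(7.5)], [0.29, -0.15, -2.73, np.float64(7.5)]]
[[0.64, -0.14, -2.67, np.float64(7.5)], [0.99, -0.15, -2.57, np.float64(7.5)], [1.31, -0.14, -2.42, np.float64(7.5)], [1.62, -0.15, -2.22, np.float64(7.5)], [1.89, -0.14, -2.0, np.float64(7.4)]]
end [ 0.576 -0.268  0.3  ] -43.462612376803754 t 4.25
```

Gripped and lifted: the level sits between the pads, bubble at about (318,326). Now swing over the meter.

Request:
{"name": "play_rows", "arguments": {
  "steps": [
    [-2.0,-1.0,-1.9,7.5],
    [-1.75,-0.5,-2.15,7.5],
    [-1.45,-0.3,-2.35,7.5],
    [-1.1,0,-2.5,7.5],
    [-0.8,0,-2.65,7.5],
    [-0.45,0,-2.7,7.5],
    [-0.05,0,-2.75,7.5],
    [0.3,0,-2.75,7.5]
  ]
}}

```text
time_s: 5.05
tcp_pos: [0.5541, -0.1327, 0.2885]
ee_rot: [-1.568, 0.089, -0.086]
contact_force: [0.1, 0.1, -3.8]
width: 0.239
```

Request:
{"name": "play_rows", "arguments": {
  "steps": [
    [0.65,0,-2.65,7.5],
    [1.0,0,-2.55,7.5],
    [1.3,0,-2.4,7.5],
    [1.6,0,-2.2,7.5],
    [1.9,0,-2.0,7.4],
    [0,0,0,0],
    [0,0,0,0],
    [0,0,0,0]
  ]
}}

```text
time_s: 5.85
tcp_pos: [0.5732, -0.2659, 0.2887]
ee_rot: [-1.487, 0.592, -0.59]
contact_force: [-0.8, 1.7, -4.0]
width: 0.233
```

```bash
python3 - <<'E'
from h import *
im=save('wrist','w5'); p,R,s=tool(); print(p,np.degrees(np.arctan2(R[1,0],R[0,0])),s['contact_force'],s['width'],s['time_s'],s['qd'])
E
```

```text
[ 0.5734 -0.2656  0.289 ] -43.28698326701179 [-0.1745 -0.3362 -2.4861] 0.23958083436923966 5.9 [-0.005  -0.0042  0.001  -0.0035  0.0044 -0.0028 -0.0014]
```

View pics/w5.png

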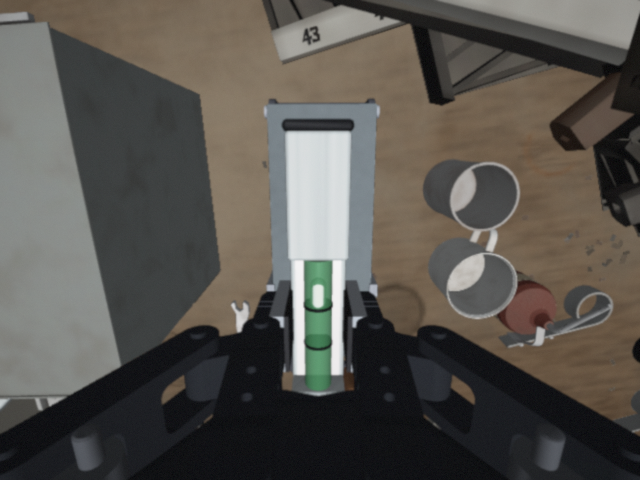

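```bash
python3 - <<'E'
from h import *
pts={'hL':(270,103),'hR':(376.5,103)}
P={k:plane('wrist',v,.070) for k,v in pts.items()}
for k in P: print(k,P[k])
for v in [(271,280),(373,280)]: print('edge',plane('wrist',v,.0755))
for v in [(269.5,288),(374,288)]: print('catch',plane('wrist',v,.088))
d=P['hR']-P['hL']; print(np.linalg.norm(d),np.degrees(np.arctan2(d[1],d[0])))
m=(P['hL']+P['hR'])/2; print(m)
p,R,s=tool();print('x',R[:,0],'y',R[:,1])
E
```

```text
hL [ 0.6139 -0.1521  0.07  ]
hR [ 0.6914 -0.2248  0.07  ]
edge [ 0.4827 -0.2848  0.0755]
edge [ 0.5662 -0.3631  0.0755]
catch [ 0.4796 -0.2879  0.088 ]
catch [ 0.5627 -0.3658  0.088 ]
0.10626593089376374 -43.203659739756546
[ 0.6526 -0.1885  0.07  ]
x [ 0.7279 -0.6857 -0.0015] y [-0.0002  0.0019 -1.    ]
```

```bash
python3 - <<'E'
from h import *
plan([.580,-.265,.102],-43.5,step=4)
E
```

```text
[[0.09, 3.74, 0.1, np.float64(0.0)], [0.09, 3.74, 0.1, np.float64(0.1)], [0.08, 3.74, 0.1, np.float64(0.0)], [0.09, 3.74, 0.1, np.float64(0.1)], [0.08, 3.74, 0.1, np.float64(0.0)]]
end [ 0.58  -0.265  0.102] -43.486983267011794 t 5.9
```

Request:
{"name": "play_rows", "arguments": {
  "steps": [
    [0.2,3.5,0.2,0.2],
    [0.2,3.7,0.2,0],
    [0,3.7,0.1,0],
    [0,3.7,0,0],
    [0,3.0,0,0],
    [0,1.0,0,0],
    [0,0,0,0],
    [0,0,0,0]
  ]
}}

```text
time_s: 6.7
tcp_pos: [0.5806, -0.2669, 0.1052]
ee_rot: [-1.488, 0.592, -0.597]
contact_force: [-0.3, 0.3, -1.8]
width: 0.235
```

Request:
{"name": "play_rows", "arguments": {
  "steps": [
    [0,0.3,0,0],
    [0,0.3,0,0],
    [0,0.2,0,0],
    [0,0.1,0,0],
    [0,0,0,0],
    [0,0,0,0]
  ]
}}

```text
time_s: 7.3
tcp_pos: [0.5794, -0.2667, 0.0944]
ee_rot: [-1.487, 0.596, -0.596]
contact_force: [-0.8, 0.1, -1.8]
width: 0.241
```

Request:
{"name": "play_rows", "arguments": {
  "steps": [
    [0,0.3,0,0],
    [0,0.2,0,0],
    [0,0,0,0],
    [0,0,0,0]
  ]
}}

```text
time_s: 7.7
tcp_pos: [0.5793, -0.2666, 0.0891]
ee_rot: [-1.487, 0.596, -0.595]
contact_force: [0.8, -0.3, -3.2]
width: 0.241
```

Request:
{"name": "play_rows", "arguments": {
  "steps": [
    [0,0.2,0,0],
    [0,0,0,0],
    [0,0,0,0]
  ]
}}

```text
time_s: 8.0
tcp_pos: [0.5796, -0.2668, 0.0877]
ee_rot: [-1.488, 0.595, -0.596]
contact_force: [0.8, 0.8, -1.1]
width: 0.242
```

```bash
python3 - <<'E'
from h import *
save('scene','s2');im=save('wrist','w6'); p,R,s=tool(); print(p,s['contact_force'],s['width'],s['time_s'])
im=cv2.imread("pics/s2.png")
cv2.imwrite("pics/s2c.png",cv2.resize(im[195:315,200:400],None,fx=4,fy=4,interpolation=cv2.INTER_CUBIC))
E
```

```text
[ 0.5796 -0.2668  0.0877] [ 0.2831  0.5974 -0.6704] 0.23663471748464726 8.1
```

View pics/s2c.png

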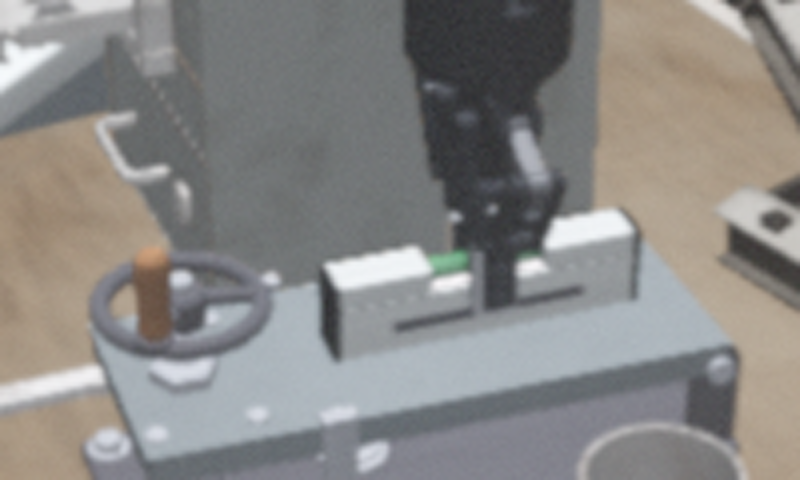

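View pics/w6.png

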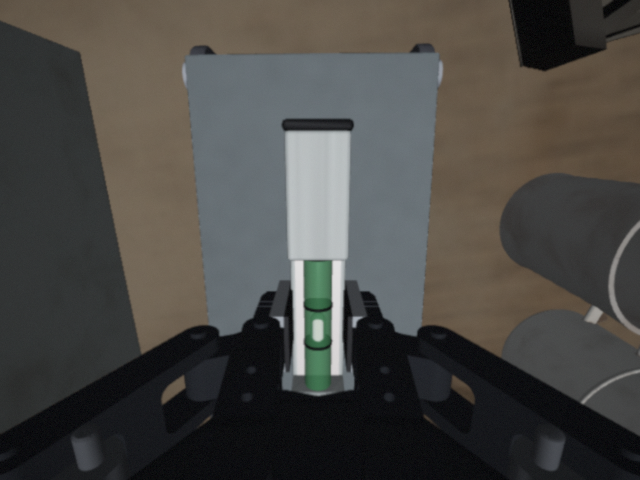

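Request:
{"name": "play_rows", "arguments": {
  "steps": [
    [0,0.15,0,0],
    [0,0,0,0]
  ]
}}

```text
time_s: 8.3
tcp_pos: [0.5795, -0.2669, 0.0858]
ee_rot: [-1.488, 0.595, -0.596]
contact_force: [1.1, -1.4, -1.8]
width: 0.239
```

Request:
{"name": "play_rows", "arguments": {
  "steps": [
    [0,0,0,0],
    [0,0,0,0],
    [0,0,0,0],
    [0,0,0,0]
  ],
  "gripper": -0.2
}}

```text
time_s: 8.7
tcp_pos: [0.5794, -0.2667, 0.086]
ee_rot: [-1.487, 0.595, -0.596]
contact_force: [-0.1, 0.2, -0.4]
width: 0.601
```

Request:
{"name": "play_rows", "arguments": {
  "steps": [
    [0,-1.5,0,0],
    [0,-2.5,0,0],
    [0,-2.5,0,0],
    [0,0,-1.5,0],
    [0,0,-2.0,0],
    [0,0,-1.5,0],
    [0,0,0,0],
    [0,0,0,0]
  ]
}}

```text
time_s: 9.5
tcp_pos: [0.5447, -0.3028, 0.1507]
ee_rot: [-1.486, 0.596, -0.596]
contact_force: [-0.1, 1.0, -0.1]
width: 0.599
```

```bash
python3 - <<'E'
from h import *
p,R,s=tool();im=save('wrist','w7');  print(p,np.degrees(np.arctan2(R[1,0],R[0,0])),s['contact_force'],s['width'],s['time_s'])
E
```

```text
[ 0.5447 -0.3028  0.1507] -43.713630372199454 [-0.0964  1.0291 -0.1149] 0.5992908218073338 9.5
```

View pics/w7.png

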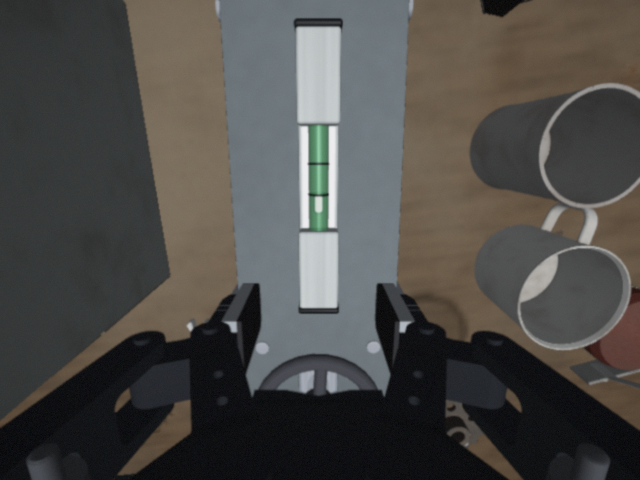

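Request:
{"name": "play_rows", "arguments": {
  "steps": [
    [0,0,0,0],
    [0,0,0,0],
    [0,0,0,0],
    [0,0.5,0,0],
    [0,1,0,0],
    [0,1,0,0],
    [0,0.5,0,0],
    [0,0,0,0]
  ],
  "gripper": 1
}}

```text
time_s: 10.35
tcp_pos: [0.544, -0.3021, 0.1191]
ee_rot: [-1.487, 0.598, -0.593]
contact_force: [-0.5, 0.7, 0.4]
width: -0.002
```

Request:
{"name": "play_rows", "arguments": {
  "steps": [
    [0,0.3,0,0],
    [0,0.3,0,0],
    [0,0.3,0,0],
    [0,0.2,0,0],
    [0,0,0,0],
    [0,0,0,0]
  ]
}}

```text
time_s: 10.95
tcp_pos: [0.5449, -0.3029, 0.1099]
ee_rot: [-1.487, 0.595, -0.596]
contact_force: [-1.1, -0.2, 0.7]
width: 0.0
```

Request:
{"name": "play_rows", "arguments": {
  "steps": [
    [0,0.2,0,0],
    [0,0.2,0,0],
    [0,0.1,0,0],
    [0,0,0,0]
  ]
}}

```text
time_s: 11.35
tcp_pos: [0.5442, -0.3039, 0.1062]
ee_rot: [-1.488, 0.596, -0.597]
contact_force: [-4.3, -0.5, 8.0]
width: -0.0
```

Request:
{"name": "play_rows", "arguments": {
  "steps": [
    [0,0.2,0,0],
    [0,0.2,0,0],
    [0,0.1,0,0],
    [0,0,0,0]
  ]
}}

```text
time_s: 11.75
tcp_pos: [0.545, -0.3048, 0.1061]
ee_rot: [-1.487, 0.593, -0.6]
contact_force: [-8.2, 2.8, 28.1]
width: -0.001
```

Request:
{"name": "play_rows", "arguments": {
  "steps": [
    [0,-0.3,0,0],
    [0,0,0,0],
    [0,0,0,0],
    [0,0,0,0],
    [0,0,0,0],
    [0,0,0,0],
    [0,0,0,0],
    [0,0,0,0]
  ]
}}

```text
time_s: 12.55
tcp_pos: [0.5445, -0.3042, 0.1061]
ee_rot: [-1.488, 0.595, -0.598]
contact_force: [-6.8, 2.0, 15.2]
width: -0.0
```

Request:
{"name": "play_rows", "arguments": {
  "steps": [
    [0,0,0,0],
    [0,0,0,0],
    [0,0,0,0],
    [0,0,0,0],
    [0,0,0,0],
    [0,0,0,0]
  ]
}}

```text
time_s: 13.15
tcp_pos: [0.5444, -0.3042, 0.1061]
ee_rot: [-1.488, 0.595, -0.598]
contact_force: [-5.6, 0.9, 16.0]
width: -0.0
```

```bash
cat > look.py <<'E'
from h import *
import sys
n=sys.argv[1]
p,R,s=tool();im=save('wrist',n);  print(p,np.degrees(np.arctan2(R[1,0],R[0,0])),s['contact_force'],s['width'],s['time_s'])
cv2.imwrite(f"pics/{n}c.png",cv2.resize(im[20:360,240:400],None,fx=1.7*2*.85,fy=2*.85,interpolation=cv2.INTER_CUBIC) if 0 else cv2.resize(im[40:340,260:380],None,fx=2,fy=2,interpolation=cv2.INTER_CUBIC))
E
python3 look.py w8
```

```text
[ 0.5444 -0.3042  0.1061] -43.69477842366139 [-5.6274  0.9269 15.9682] -0.00036836925032660066 13.15
```

View pics/w8.png

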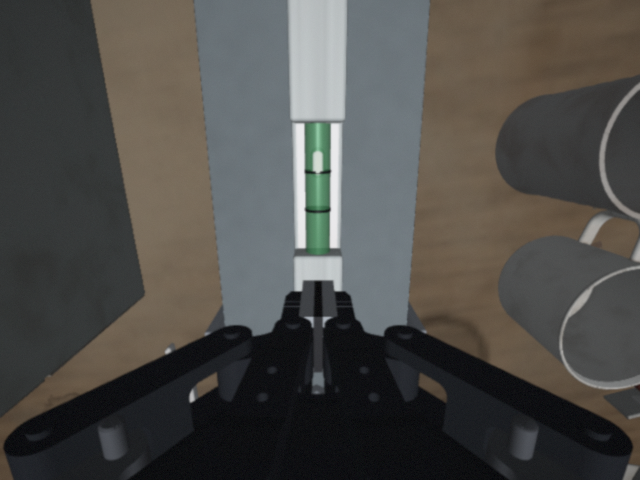

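View pics/w8c.png

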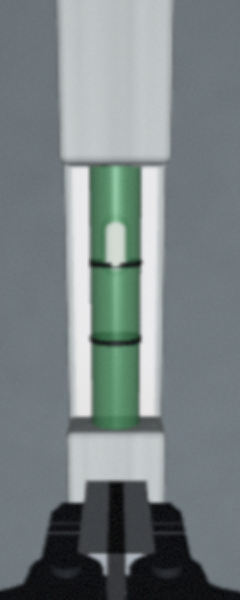

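Request:
{"name": "play_rows", "arguments": {
  "steps": [
    [0,-0.5,0,0],
    [0,-2,0,0],
    [0,-4,0,0],
    [0,-4,0,0],
    [0,-2,0,0]
  ],
  "gripper": 1
}}

```text
time_s: 13.7
tcp_pos: [0.5467, -0.3028, 0.231]
ee_rot: [-1.487, 0.59, -0.599]
contact_force: [0.5, -1.0, 0.9]
width: -0.0
```

```bash
python3 - <<'E'
from h import *
plan([.488,-.395,.235],-43.5)
E
```

```text
[[0.7, -0.13, -3.57, np.float64(-0.0)], [0.7, -0.13, -3.58, np.float64(-0.0)], [0.7, -0.14, -3.57, np.float64(-0.1)]]
end [ 0.488 -0.395  0.235] -43.46460982064701 t 13.7
```

Request:
{"name": "play_rows", "arguments": {
  "steps": [
    [0.7,-0.1,-3.6,0],
    [0.7,-0.1,-3.6,0],
    [0.7,0,-3.5,0],
    [0,0,0,0],
    [0,0,0,0],
    [0,0,0,0]
  ],
  "gripper": 0.2
}}

```text
time_s: 14.3
tcp_pos: [0.4879, -0.3928, 0.229]
ee_rot: [-1.486, 0.593, -0.593]
contact_force: [0.2, 0.5, 0.5]
width: 0.402
```

```bash
python3 look.py w9; python3 - <<'E'
from h import *
print(proj('wrist',[[.491,-.396,.1617],[.484,-.366,.13]]))
E
```

```text
[ 0.4879 -0.3928  0.229 ] -43.48918043299819 [0.2156 0.5317 0.4696] 0.4017267400235446 14.3
[[324.7876 254.926 ]
 [288.7748 219.4208]]
```

View pics/w9.png

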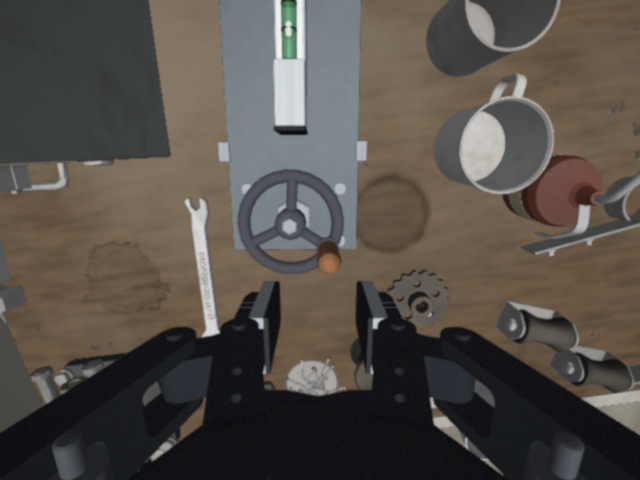

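```bash
python3 - <<'E'
from h import *
h=plane('wrist',(330,263),.1617); print('h',h)
for z in (.115,.12,.125):
  c=plane('wrist',(291,222),z); r=np.linalg.norm(plane('wrist',(239,222),z)-plane('wrist',(343,222),z))
  print(z,c,r,np.linalg.norm((h-c)[:2]),np.degrees(np.arctan2(*(h-c)[1::-1])))
E
```

```text
h [ 0.4897 -0.4024  0.1617]
0.115 [ 0.4808 -0.3699  0.115 ] 0.08045691010239779 0.03365025564714479 -74.57384690032126
0.12 [ 0.4818 -0.3695  0.12  ] 0.07889634020271134 0.03386664024135446 -76.46921267999703
0.125 [ 0.4828 -0.369   0.125 ] 0.07733577030302496 0.034119591945807354 -78.33849720061329
```

Request:
{"name": "play_rows", "arguments": {
  "steps": [
    [0.4,0.7,-0.3,0],
    [0.4,2,-0.25,0],
    [0,3,0,0],
    [0,3,0,0],
    [0,1,0,0],
    [0,0,0,0],
    [0,0,0,0]
  ]
}}

```text
time_s: 15.05
tcp_pos: [0.4889, -0.4048, 0.1338]
ee_rot: [-1.489, 0.594, -0.597]
contact_force: [1.0, -0.5, -0.5]
width: 0.402
```

```bash
python3 look.py w10; python3 - <<'E'
from h import *
plan([.4897,-.4024,.132],-43.5,step=2)
E
```

```text
[ 0.4889 -0.4048  0.1338] -43.608796042184586 [ 1.0014 -0.4768 -0.4765] 0.40235928796552944 15.05
[[-0.14, 0.25, 0.25, np.float64(-0.1)]]
end [ 0.4897 -0.4024  0.132 ] -43.520766836051344 t 15.1
```

View pics/w10.png

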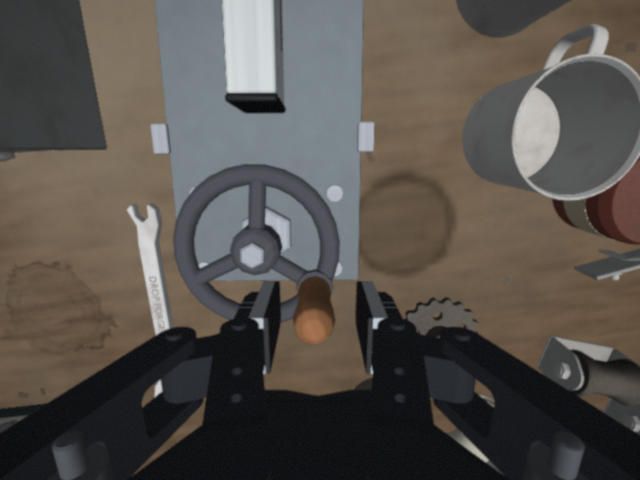

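Request:
{"name": "play_rows", "arguments": {
  "steps": [
    [-0.1,0.2,0.2,0],
    [0,0,0,0],
    [0,0,0,0],
    [0,0,0,0],
    [0,0,0,0]
  ],
  "gripper": 1
}}

```text
time_s: 15.6
tcp_pos: [0.4891, -0.4024, 0.1312]
ee_rot: [-1.488, 0.595, -0.597]
contact_force: [0.3, -0.7, 0.2]
width: 0.156
```

```bash
python3 look.py w11; cat > circ.py <<'E'
import numpy as np,sys
from h import tool
p,R,s=tool(); print(p,s['contact_force'],s['width'])
c=np.array([.4815,-.3697]); r=.034
a=np.arctan2(R[1,0],R[0,0]); d=p[:2]-c
print('radius',np.linalg.norm(d)); th=np.arctan2(d[1],d[0]); print('theta',np.degrees(th))
total=float(sys.argv[1]); st=float(sys.argv[2]); n=int(np.ceil(abs(total)/st)); phi=th-a
cur=np.array([np.cos(phi),np.sin(phi)])*r; rows=[]
for k in range(1,n+1):
    q=phi-np.radians(total*k/n); nx=np.array([np.cos(q),np.sin(q)])*r
    v=np.round((nx-cur)*100,1); rows.append([float(v[0]),round(.4*total/n/360,2),float(v[1]),0]); cur=cur+v/100
for i in range(0,n,8): print(rows[i:i+8])
E
python3 circ.py 612 20
```

```text
[ 0.4891 -0.4024  0.1312] -43.6495851105437 [ 0.3152 -0.655   0.1762] 0.15644300319425888 15.6
[ 0.4891 -0.4024  0.1311] [ 1.3728 -0.479   0.8103] 0.15597430546177962
radius 0.033591883580503835
theta -76.92240856664776
[[-0.8, 0.02, -0.9, 0], [-1.0, 0.02, -0.5, 0], [-1.2, 0.02, -0.1, 0], [-1.1, 0.02, 0.2, 0], [-1.0, 0.02, 0.6, 0], [-0.7, 0.02, 1.0, 0], [-0.4, 0.02, 1.1, 0], [0.0, 0.02, 1.1, 0]]
[[0.4, 0.02, 1.1, 0], [0.8, 0.02, 0.9, 0], [1.0, 0.02, 0.6, 0], [1.2, 0.02, 0.2, 0], [1.1, 0.02, -0.2, 0], [1.0, 0.02, -0.6, 0], [0.8, 0.02, -0.9, 0], [0.4, 0.02, -1.1, 0]]
[[0.0, 0.02, -1.2, 0], [-0.4, 0.02, -1.1, 0], [-0.7, 0.02, -0.9, 0], [-1.0, 0.02, -0.6, 0], [-1.1, 0.02, -0.2, 0], [-1.2, 0.02, 0.1, 0], [-1.0, 0.02, 0.6, 0], [-0.8, 0.02, 0.8, 0]]
[[-0.5, 0.02, 1.1, 0], [-0.0, 0.02, 1.2, 0], [0.3, 0.02, 1.1, 0], [0.7, 0.02, 0.9, 0], [1.0, 0.02, 0.7, 0], [1.1, 0.02, 0.3, 0], [1.2, 0.02, -0.2, 0]]
```

View pics/w11.png

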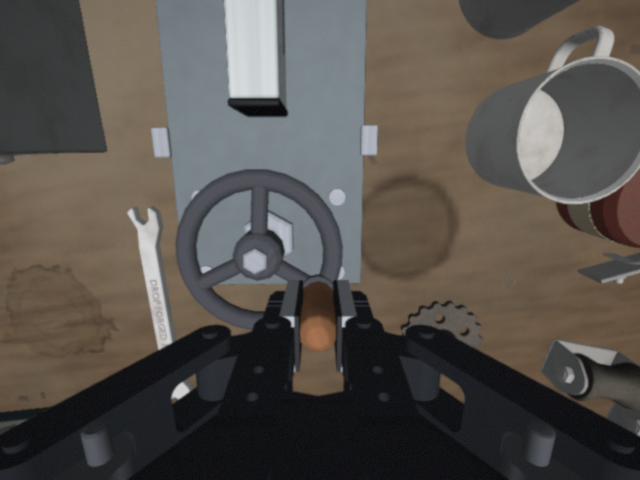

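Request:
{"name": "play_rows", "arguments": {
  "steps": [
    [-0.8,0.02,-0.9,0],
    [-1.0,0.02,-0.5,0],
    [-1.2,0.02,-0.1,0],
    [-1.1,0.02,0.2,0],
    [-1.0,0.02,0.6,0]
  ]
}}

```text
time_s: 16.15
tcp_pos: [0.4467, -0.372, 0.1301]
ee_rot: [-1.487, 0.595, -0.598]
contact_force: [2.9, -0.7, -0.9]
width: 0.156
```

```bash
python3 circ.py 20 20
```

```text
[ 0.4467 -0.372   0.1301] [ 2.9071 -0.713  -0.8513] 0.15646860416965347
radius 0.03488160253522192
theta -176.1388134391054
[[-0.7, 0.02, 0.9, 0]]
```

Good; forces are small. Continue.

Request:
{"name": "play_rows", "arguments": {
  "steps": [
    [-0.7,0.02,1.0,0],
    [-0.4,0.02,1.1,0],
    [0.0,0.02,1.1,0],
    [0.4,0.02,1.1,0],
    [0.8,0.02,0.9,0],
    [1.0,0.02,0.6,0],
    [1.2,0.02,0.2,0],
    [1.1,0.02,-0.2,0]
  ]
}}

```text
time_s: 16.95
tcp_pos: [0.5114, -0.3525, 0.1271]
ee_rot: [-1.487, 0.599, -0.591]
contact_force: [-1.6, 0.7, 0.8]
width: 0.153
```

Request:
{"name": "play_rows", "arguments": {
  "steps": [
    [1.0,0.02,-0.6,0],
    [0.8,0.02,-0.9,0],
    [0.4,0.02,-1.1,0],
    [0.0,0.02,-1.2,0],
    [-0.4,0.02,-1.1,0],
    [-0.7,0.02,-0.9,0],
    [-1.0,0.02,-0.6,0]
  ]
}}

```text
time_s: 17.65
tcp_pos: [0.4673, -0.401, 0.1271]
ee_rot: [-1.487, 0.595, -0.598]
contact_force: [1.2, 0.8, -0.0]
width: 0.154
```

```bash
python3 circ.py 220 20
```

```text
[ 0.4673 -0.401   0.1271] [ 1.176   0.8419 -0.0492] 0.15359268254312652
radius 0.034349896121681885
theta -114.39296522793305
[[-1.2, 0.02, -0.2, 0], [-1.1, 0.02, 0.2, 0], [-1.0, 0.02, 0.6, 0], [-0.8, 0.02, 0.9, 0], [-0.4, 0.02, 1.2, 0], [0.0, 0.02, 1.1, 0], [0.5, 0.02, 1.1, 0], [0.7, 0.02, 0.9, 0]]
[[1.0, 0.02, 0.6, 0], [1.2, 0.02, 0.2, 0], [1.2, 0.02, -0.2, 0]]
```

Request:
{"name": "play_rows", "arguments": {
  "steps": [
    [-1.2,0.02,-0.2,0],
    [-1.1,0.02,0.2,0],
    [-1.0,0.02,0.6,0],
    [-0.8,0.02,0.9,0],
    [-0.4,0.02,1.2,0],
    [0.0,0.02,1.1,0],
    [0.5,0.02,1.1,0],
    [0.7,0.02,0.9,0]
  ]
}}

```text
time_s: 18.45
tcp_pos: [0.4853, -0.335, 0.1249]
ee_rot: [-1.488, 0.595, -0.594]
contact_force: [-1.6, -2.9, -1.8]
width: 0.156
```

Request:
{"name": "play_rows", "arguments": {
  "steps": [
    [1.0,0.02,0.6,0],
    [1.2,0.02,0.2,0],
    [1.2,0.02,-0.2,0],
    [0,0,0,0],
    [0,0,0,0]
  ]
}}

```text
time_s: 18.95
tcp_pos: [0.5129, -0.3556, 0.1241]
ee_rot: [-1.489, 0.597, -0.596]
contact_force: [-2.2, -2.5, -1.3]
width: 0.152
```

```bash
python3 circ.py 20 20; python3 look.py w12
```

```text
[ 0.5129 -0.3556  0.1241] [-2.2104 -2.5239 -1.3098] 0.1518668591526283
radius 0.03442576453331012
theta 24.09706761269683
[[1.0, 0.02, -0.6, 0]]
[ 0.5129 -0.3556  0.1241] -43.68862415068105 [-2.2104 -2.5239 -1.3098] 0.1518668591526283 18.95
```

View pics/w12.png

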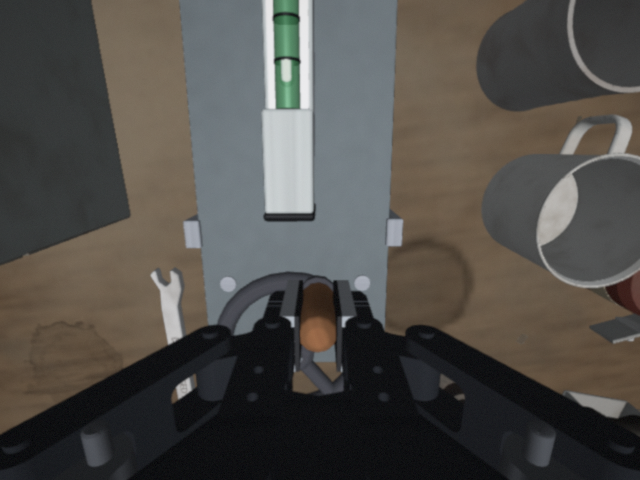

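Request:
{"name": "play_rows", "arguments": {
  "steps": [
    [0,0,0,0],
    [0,0,0,0],
    [0,-1,0,0],
    [0,-3,0,0],
    [0,-3,0,0]
  ],
  "gripper": 0.45
}}

```text
time_s: 19.5
tcp_pos: [0.5134, -0.3537, 0.1957]
ee_rot: [-1.486, 0.595, -0.594]
contact_force: [0.6, -0.3, 0.4]
width: 0.275
```

```bash
python3 - <<'E'
from h import *
plan([.5445,-.3035,.16],-43.5,step=4)
E
```

```text
[[-0.61, 1.78, 2.89, np.float64(-0.1)], [-0.6, 1.79, 2.89, np.float64(-0.0)]]
end [ 0.5445 -0.3035  0.16  ] -43.50033585123856 t 19.5
```

Request:
{"name": "play_rows", "arguments": {
  "steps": [
    [-0.6,0.5,2.9,0],
    [-0.6,1.5,2.9,0],
    [0,1.6,0,0],
    [0,0,0,0],
    [0,0,0,0],
    [0,0,0,0]
  ],
  "gripper": 1
}}

```text
time_s: 20.1
tcp_pos: [0.5443, -0.3062, 0.1602]
ee_rot: [-1.488, 0.596, -0.599]
contact_force: [-0.9, -0.7, 0.1]
width: 0.001
```

```bash
python3 look.py w13
```

```text
[ 0.5443 -0.3062  0.1602] -43.75983231361921 [-0.8614 -0.713   0.1375] 0.001126029003567697 20.1
```

View pics/w13.png

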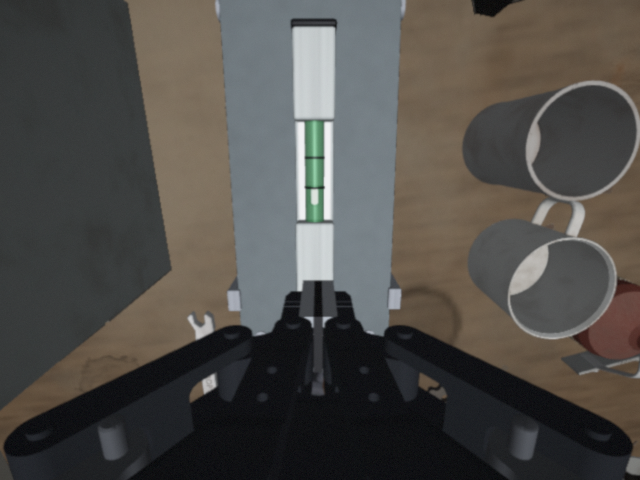

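Request:
{"name": "play_rows", "arguments": {
  "steps": [
    [-0.2,1,0.1,0],
    [0,1.5,0,0],
    [0,1.2,0,0],
    [0,0.3,0,0],
    [0,0.3,0,0],
    [0,0.2,0,0],
    [0,0,0,0],
    [0,0,0,0]
  ]
}}

```text
time_s: 20.95
tcp_pos: [0.5441, -0.3027, 0.114]
ee_rot: [-1.488, 0.595, -0.596]
contact_force: [-0.4, 0.2, 0.8]
width: 0.001
```

Request:
{"name": "play_rows", "arguments": {
  "steps": [
    [0,0.2,0,0],
    [0,0.2,0,0],
    [0,0,0,0],
    [0,0,0,0]
  ]
}}

```text
time_s: 21.35
tcp_pos: [0.5436, -0.3036, 0.1102]
ee_rot: [-1.489, 0.595, -0.597]
contact_force: [-0.9, -1.7, 4.6]
width: 0.001
```

Request:
{"name": "play_rows", "arguments": {
  "steps": [
    [0,0.15,0,0],
    [0,0.1,0,0],
    [0,0,0,0],
    [0,0,0,0],
    [0,0,0,0],
    [0,0,0,0]
  ]
}}

```text
time_s: 21.95
tcp_pos: [0.5437, -0.3037, 0.1101]
ee_rot: [-1.488, 0.594, -0.598]
contact_force: [-4.0, 1.5, 13.9]
width: 0.001
```

Request:
{"name": "play_rows", "arguments": {
  "steps": [
    [0,0,0,0],
    [0,0,0,0],
    [0,0,0,0],
    [0,0,0,0],
    [0,0,0,0],
    [0,0,0,0],
    [0,0,0,0],
    [0,0,0,0]
  ]
}}

```text
time_s: 22.75
tcp_pos: [0.5437, -0.3038, 0.1101]
ee_rot: [-1.488, 0.594, -0.598]
contact_force: [-4.5, 1.0, 14.4]
width: 0.003
```

Request:
{"name": "play_rows", "arguments": {
  "steps": [
    [0,0,0,0],
    [0,0,0,0],
    [0,0,0,0],
    [0,0,0,0],
    [0,0,0,0],
    [0,0,0,0],
    [0,0,0,0],
    [0,0,0,0]
  ]
}}

```text
time_s: 23.55
tcp_pos: [0.5437, -0.3037, 0.1102]
ee_rot: [-1.488, 0.594, -0.598]
contact_force: [-4.1, 0.8, 14.4]
width: -0.001
```

```bash
python3 look.py w14
```

```text
[ 0.5437 -0.3037  0.1102] -43.677351903452625 [-4.0562  0.8182 14.3678] -0.0007809003441650274 23.55
```

View pics/w14c.png

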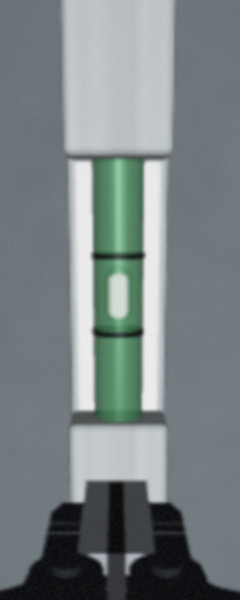

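View pics/w14.png

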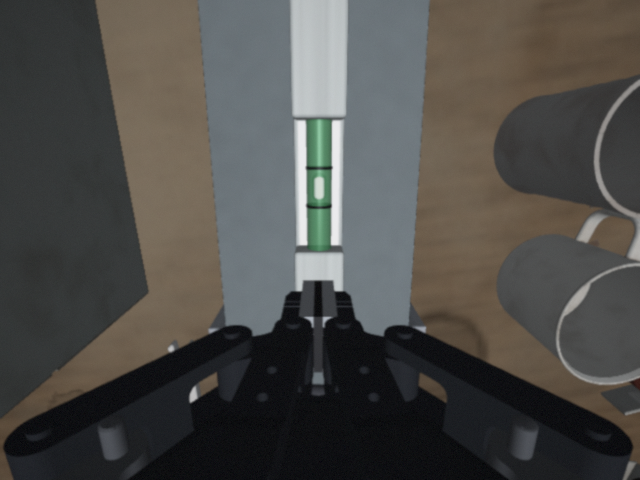

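```bash
python3 - <<'E'
from h import *
c=plane('wrist',(319,183),.108); u=np.array([-.688,-.725]); v=np.array([.725,-.688])
print(c,(c[:2]-[.580,-.265])@u,(c[:2]-[.580,-.265])@v)
s=manip.read_state(); print(s['contact_force'],s['time_s'])
manip.hand_in()
E
```

```text
[ 0.5801 -0.2663  0.108 ] 0.0008520973499597424 0.0009855478513996483
[-4.4449  0.8314 15.0611] 23.6
the job is handed in; nothing more can be done
```

The shelf is level and the job is handed in at 23.6 s, with the arm still pressing on the level. `hand_in` gives no verdict, so what follows is from my own measurements.

- **What I did:** I carried the level over the coin meter and laid it lengthwise on the shelf. I pressed it with shut fingers on its foot-side flat and read the bubble about 12 mm towards the hinge. I then cranked the handwheel about 1.72 turns clockwise and pressed again.
- **Bubble:** it stands centred between the lines, about 0.3 mm off centre in the wrist image, and had been settling for over 1.5 s.
- **Press force:** about 15 N downward, steady, with about 4 N sideways. I had no direct reading of the force on the foot or of contact with the shelf. The TCP height stopped at 0.110 m, which fits the foot standing on its pad.
- **Level position:** its middle measured about 1 mm from the spot both along and across the shelf.
- **Contact and bystanders:** in the last picture the fingers touch only the level. I saw no bystander moved in the wrist views, but I did not measure this.
- **One disagreement:** the top camera put the level about 5 mm away from where the wrist camera did. I used the wrist camera for all grasps and for placing the level.

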